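# Load the drying carrier and lift it level

### The job

Put the cleaned metal cup that lies on its side in the cradle mouth down over the empty post of the drying carrier, so that its rim rests on the carrier's plate, and let go of it without dropping it. Then take the carrier by its handle, lift it with both cups about 12 cm clear of the bench without tipping it, and finish while still holding it there, steady and level. Leave the gear, the tape roll, the wrench and the screwdriver where they lie.

Things in the scene. Friction and masses are not known exactly. Their poses are not given: they have to be found in the camera images.
- cup: Cup to load: plain aluminium, 50 mm outside diameter, 70 mm long, 4 mm wall (42 mm bore), one end closed by a 5 mm bottom, about 0.13 kg. Starts lying in the cradle, axis level, 47 mm above the bench, mouth roughly towards the robot. Origin: middle of its axis. x axis: along the cup's axis from mouth to closed end (points up when the cup stands mouth down).
- cup_mouth (a point): Centre of that cup's open rim, 35 mm from the cup's origin towards its -x. When the cup is seated this point lies on the plate, at post_empty.
- cradle: Fixed dark steel V-shaped rest under the cup, 50 mm long (x), 46 mm wide at most (y), its edges 32 mm high: lower than the cup's axis and narrower than the cup, so the fingers pass beside it and can take the cup across its diameter from above anywhere along its length. Origin: centre of its underside. x runs along the cup's axis.
- carrier: Loose steel drying carrier, about 0.4 kg: plate 250 mm (x) by 90 mm (y), 8 mm thick, on the bench, with two black posts at x = -90 and +90 mm and an upright handle in the middle. Posts: 32 mm diameter, top 53 mm above the underside, the last 9 mm tapering to a 14 mm tip (5 mm play all round inside a cup). Origin: centre of the plate's underside; z up.
- post_empty (a point): Foot of the empty post, on its axis at the plate's upper face (8 mm above the carrier's underside), at the carrier's x = -90 mm, the end towards the robot.
- post_full (a point): Foot of the other post, at the carrier's x = +90 mm, where the second cup already stands.
- handle (a point): Centre of the handle's grip: flat-sided bar 16 mm thick (carrier's y), 50 mm long (x), 30 mm tall, from 110 to 140 mm above the carrier's underside (this point at 125 mm), midway between the posts. Grip it from above across the 16 mm. Below it a stem 12 mm (y) by 24 mm (x). With both cups on, the carrier is roughly balanced about it.
- cup_done: A second, equal cup (50 mm diameter, 70 mm tall, about 0.13 kg), already standing mouth down over the full post. Origin: centre of its rim, on the plate; z up. It stays on its post and rides along.
- gear: Bystander: green plastic gear, 82 mm across, 22 mm tall, lying flat. Origin: centre of its underside.
- tape_roll: Bystander: grey roll of tape, 56 mm across, 24 mm tall, lying flat. Origin: centre of its underside.
- wrench: Bystander: steel wrench lying flat to the left.
- screwdriver: Bystander: screwdriver lying to the right.
Not all that is in view belongs to the job. Leave any purple or red look-alike of the cup alone. Leave any blue look-alike of the cup_done alone.

How it is judged:
By the outcome, as a careful person would: the job done as asked, in the order asked, and still so for the second after the job is handed in, while the arm keeps its last pose, push and grip.
It also fails if it takes over 58 s, if anything falls off the work surface, if the arm or the gripper's body presses on something with over 40 N, if the wrist force passes 120 N, or if a joint passes its speed limit or range.

### The arm

A 6-joint arm with a two-finger parallel gripper is mounted at the origin on the work surface. World frame = base frame: x ahead of the robot, y to its left, z up, the work surface at z = 0. Lengths are in m, angles in rad, forces in N, time in s.
With the tool pointing down it reaches from about 0.4 to 0.925 m from the base axis. Payload 3.4 kg.
Tool frame: the origin (TCP) lies where the fingers leave the gripper's body, on its centre line; the fingertips stand 73 mm ahead of it and the grasp point (between the pads) lies 54 mm ahead of it; z points along the fingers, y is the line along which they close (so a half turn about z gives the same grasp; the last joint's range is limited). The gripper opens to 85 mm and grips with 20 to 120 N. Pads are 22 mm wide; open, the fingers measure 114 mm over their backs; the gripper's body (76 mm by 85 mm) begins 54 mm behind the grasp point. The pads swing forward as they close: fully open they stand 13 mm farther back than shut.
Start: joints at [-1.282, 0.307, 1.506, -0, 1.328, -0.073], TCP at [0.204, -0.538, 0.304] pointing down, gripper open.
Joint ranges: [-3.12, 3.12], [-1.05, 2.28], [0.14, 2.33], [-1.42, 4.57], [0.1, 2.73], [-2.68, 2.68]. Speed limits (rad/s): [2.57, 2.57, 3.14, 3.14, 3.14, 3.14].

### API

Orientations are given as a unit quaternion [w, x, y, z].
In Python, from plant import r gives the robot as it stands.
- The arm moves only by the tool servo_tool, never from a script. Its arguments are lists of equal length, an entry for each row: "dp": the shift along the tool's x, y, z in units of 0.3 m (1.0 is 0.3 m), a list of three; "roll": the turn about the tool's z in units of 180 degrees (1.0 is 180 degrees). A call has 1 to 10 rows; each row is the pose to reach, as a shift and turn from the pose commanded when the call began, along the tool's axes at that moment, turning the shorter way round; what a row does not reach only later rows make up. A row lasts 1/10 s, in which the tool goes at most 50 mm and 8.59 degrees, less where a joint would pass 70% of its speed; a pose out of reach is approached as far as the arm can. A call with a number of a shift or a turn outside -1 to 1 is refused whole. A call with a gripper value outside its range is refused whole. "claw" is the opening, from -1 (shut) to 1 (fully open), set as the call begins (left out, the last holds). The fingers move at their own pace and stop on an object; the grip force is fixed at half the most. Time passes only in rows, so rows that repeat a pose let the fingers close. It gives the time, the measured TCP pose, the force, the opening and the grip force at its end, in the units of the state.
- r.observe(): the state, without advancing time (a new reading comes with each control period).
- r.read_camera(name): name is "scene" or "top"; returns the picture (400x640x3 uint8, blue, green, red); there is no depth.
- r.camera_model(name): a dict with "fx", "fy", "cx", "cy" (pixels), "dist" ([k1, k2, p1, p2, k3] as OpenCV has them; the pictures are not rectified), "extrinsics" (4x4, takes a point from world to camera coordinates). Camera axes: x right, y up, looking along -z (the intrinsics and any distortion apply to the point x, -y, -z); pixel columns grow to the right and rows downward; lengths in m; the calibration is good to about 2 mm. A picture is of the moment at which its call begins. camera_model takes no time and is no camera call.
- r.finish_job(): hands the job in; it is judged then, once.
Trained networks look in the newest picture that a camera, given by its name, has taken for a name from the list of things; names that differ only in an ending like _2 or _b are one class to them, and where a whole thing is asked for, a point or a joint stands for the part that bears it (a point fixed in the world has none). Each returns a list of dicts, best first, with "p" (0 to 1); they miss things now and then, are a little off and sometimes report something else, mostly with a low value. They report only what shows in the picture. A call takes as long as a camera call. They do not tell look-alikes from the thing itself.
- r.look_for(camera, target): "point" ([x, y, z] in m, in world coordinates, good to about 4 mm: the middle of the surface that is visible of it).
- r.regions_of(camera, target): "region" (400x640 bool, what is visible of it).
- r.mark_of(camera, target): "point" ([x, y, z] in m, in world coordinates, good to about 4 mm: a listed point, or the origin of a listed thing).
The state is a dict: "time_s": time; "joint_positions": joint angles; "qvel": joint speeds; "tau": joint torques, N m; "eef_pos": TCP position; "ee_rot": TCP orientation; "wrist_force": force on the tool from outside, world axes, zero at the start; "wrist_torque": the same for the moment, N m; "finger_gap": finger opening in m; "gripper_force": force on a finger pad.
Only numpy, scipy, OpenCV 4.12 (cv2) and the standard library are available. Lean on these libraries where they do the work, as an engineer would, in place of code of your own. Each camera call takes 0.05 s, during which the arm holds its last target. There are 200 camera calls.

## Working session

There is one attempt and no reset: what is moved stays moved. The work goes in short steps, Python scripts to look and compute and a tool call to move; the robot and the scene stay as the last step left them, time stands still between calls to the robot, and variables do not carry over. Pictures are saved under pics/ and viewed, at most 10 in all, crops included, and the job is handed in when it is done.

Besides the shell and the picture viewer there is one more tool, called by a JSON object that holds its "name" and its "arguments", one argument or row to a line. servo_tool: Moves the arm, as the interface text tells. Shifts and turns lie within -1 to 1; 1 stands for 0.3 m of shift or 180 degrees of turn. Its arguments: {"type":"object","properties":{"dp":{"type":"array"},"roll":{"type":"array"},"claw":{"type":"number"}},"required":["dp","roll"]}

```bash
mkdir -p pics; cat > a.py <<'E'
from plant import r
import cv2, numpy as np
for c in ("scene","top"):
    im=r.read_camera(c); cv2.imwrite(f"pics/{c}1.png",im)
    for t in ("cup","cup_mouth","cradle","carrier","post_empty","post_full","handle","cup_done"):
        for f in ("mark_of",):
            print(c,t,[(np.round(d["point"],3).tolist(),round(d["p"],2)) for d in getattr(r,f)(c,t)])
s=r.observe(); print(s["time_s"],s["eef_pos"],s["ee_rot"],s["finger_gap"])
E
python3 a.py
```

```text
scene cup [([0.494, 0.307, 0.028], 0.95), ([0.419, 0.196, 0.025], 0.73), ([0.54, 0.196, 0.043], 0.67)]
scene cup_mouth [([0.438, 0.222, 0.029], 0.98), ([0.519, 0.291, 0.023], 0.97), ([0.511, 0.195, 0.047], 0.93)]
scene cradle [([0.543, 0.2, -0.001], 0.66), ([0.452, -0.007, -0.003], 0.49)]
scene carrier [([0.554, -0.206, 0.001], 0.72)]
scene post_empty [([0.468, -0.188, 0.011], 0.62)]
scene post_full [([0.64, -0.226, 0.005], 0.82), ([0.555, -0.204, 0.127], 0.3)]
scene handle [([0.551, -0.203, 0.127], 0.57)]
scene cup_done [([0.698, -0.331, -0.002], 0.81), ([0.646, -0.227, 0.009], 0.59)]
top cup [([0.42, 0.193, 0.024], 0.6), ([0.543, 0.199, 0.047], 0.59), ([0.494, 0.308, 0.026], 0.58), ([0.482, 0.458, -0.001], 0.2)]
top cup_mouth [([0.526, 0.287, 0.024], 0.91), ([0.443, 0.217, 0.02], 0.89), ([0.508, 0.192, 0.044], 0.84), ([0.464, -0.189, 0.004], 0.49)]
top cradle []
top carrier [([0.549, -0.206, 0.003], 0.93)]
top post_empty [([0.462, -0.191, 0.005], 0.87)]
top post_full [([0.64, -0.221, 0.008], 0.87)]
top handle [([0.554, -0.204, 0.123], 0.57)]
top cup_done [([0.635, -0.22, 0.008], 0.66), ([0.7, -0.329, 0.004], 0.62), ([0.67, -0.004, -0.002], 0.23)]
0.9 [ 0.20403294 -0.53760614  0.303928  ] [2.49839707e-05 9.83595078e-01 1.80390469e-01 6.88466180e-06] 0.08522377103621005
```

View pics/scene1.png

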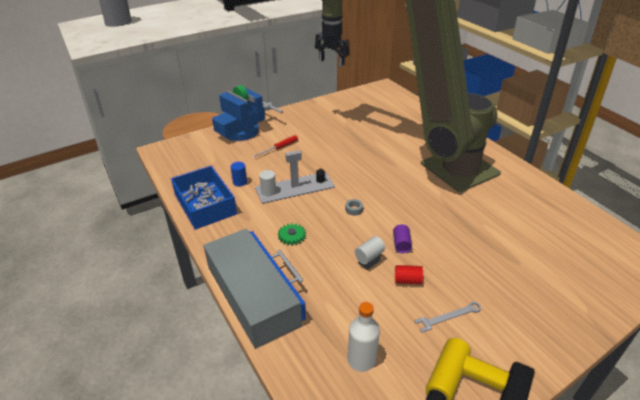

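View pics/top1.png

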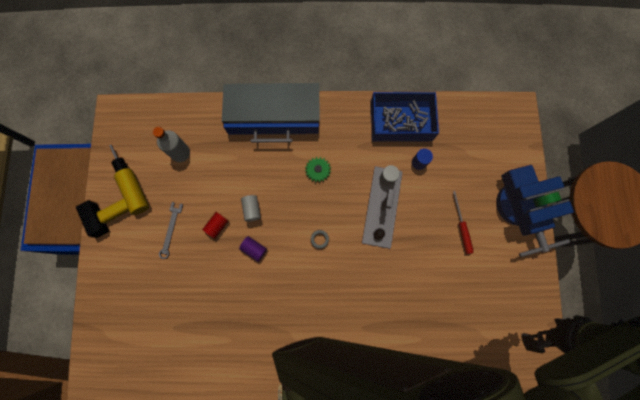

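The cup look-alikes (top view) are red at (215,225), purple at (253,249) and silver at (251,209). Silver fits: it is plain aluminium, has its axis 47 mm up, and lies in the cradle. For cup_done, the white/grey one at (390,177) stands on the plate, and the blue one at (423,159) is a decoy. I'll refine the poses and confirm in a crop.

```bash
cat > h.py <<'E'
from plant import r
import cv2, numpy as np
from scipy.optimize import minimize
def proj(c,P):
    m=r.camera_model(c); E=np.array(m["extrinsics"]); q=np.asarray(P)@E[:3,:3].T+E[:3,3]; q=q*[1,-1,-1]
    K=np.array([[m["fx"],0,m["cx"]],[0,m["fy"],m["cy"]],[0,0,1.]])
    return cv2.projectPoints(q,np.zeros(3),np.zeros(3),K,np.array(m["dist"],float))[0][:,0]
def near(c,t,p,f="regions_of"):
    L=getattr(r,f)(c,t); u=proj(c,[p])[0]
    k=lambda d: np.linalg.norm((np.argwhere(d["region"]).mean(0)[::-1]-u)) if f=="regions_of" else np.linalg.norm(np.array(d["point"])-p)
    return min(L,key=k) if L else None
def cyl(x,y,z,yaw,L=.07,R=.025):
    t=np.linspace(0,2*np.pi,40); a=np.array([np.cos(yaw),np.sin(yaw),0]); n=np.array([-a[1],a[0],0])
    return np.vstack([[x,y,z]+s*L/2*a+R*np.outer(np.cos(t),n)+R*np.outer(np.sin(t),[0,0,1]) for s in(-1,1)])
def iou(c,P,m,S=4):
    h=cv2.convexHull(((proj(c,P)+.5)*S).astype(np.float32)).astype(np.int32)
    M=cv2.resize(m.astype(np.uint8),None,fx=S,fy=S,interpolation=cv2.INTER_NEAREST); I=np.zeros_like(M); cv2.fillConvexPoly(I,h,1)
    return (I&M).sum()/(I|M).sum()
E
cat > b.py <<'E'
from h import *
M={}
for c in("scene","top"):
    im=r.read_camera(c); d=near(c,"cup",[.541,.198,.047]); M[c]=d["region"]
    if c=="top": cv2.imwrite("pics/crop.png",cv2.resize(im[140:265,200:440],None,fx=3,fy=3,interpolation=cv2.INTER_CUBIC))
    for t,p in(("cup",[.541,.198,.047]),("cup_mouth",[.509,.193,.046]),("post_empty",[.465,-.19,.008]),("post_full",[.64,-.223,.008]),("handle",[.552,-.204,.125])):
        Q=[near(c,t,p,"mark_of") for _ in range(2)]; print(c,t,[np.round(q["point"],4).tolist() for q in Q if q])
    P=near(c,"carrier",[.552,-.205,.03]); np.save(f"car_{c}.npy",P["region"])
f=lambda v:-sum(iou(c,cyl(v[0],v[1],.047,v[2]),M[c]) for c in M)
for x0 in([.541,.198,.15],[.541,.198,.3],[.541,.198,0.]):
    o=minimize(f,x0,method="Nelder-Mead",options=dict(initial_simplex=np.array(x0)+np.vstack([np.zeros(3),np.diag([.006,.006,.15])])));print(o.x,o.fun)
    print([round(iou(c,cyl(o.x[0],o.x[1],.047,o.x[2]),M[c]),3) for c in M])
print(r.observe()["time_s"])
E
python3 b.py
```

```text
scene cup [[0.5406, 0.1948, 0.0426], [0.5406, 0.1948, 0.0426]]
scene cup_mouth [[0.5096, 0.194, 0.0462], [0.5096, 0.194, 0.0462]]
scene post_empty [[0.4663, -0.1881, 0.0095], [0.4663, -0.1881, 0.0095]]
scene post_full [[0.6373, -0.2241, 0.0072], [0.6373, -0.2241, 0.0072]]
scene handle [[0.552, -0.2034, 0.1263], [0.552, -0.2034, 0.1263]]
top cup [[0.5433, 0.2024, 0.0479], [0.5433, 0.2024, 0.0479]]
top cup_mouth [[0.504, 0.1947, 0.0459], [0.504, 0.1947, 0.0459]]
top post_empty [[0.4646, -0.1898, 0.009], [0.4646, -0.1898, 0.009]]
top post_full [[0.6383, -0.2201, 0.01], [0.6383, -0.2201, 0.01]]
top handle [[0.5545, -0.207, 0.1221], [0.5545, -0.207, 0.1221]]
[0.54226306 0.20052624 0.19455358] -1.8449419891174719
[np.float64(0.947), np.float64(0.898)]
[0.54239539 0.20040389 0.19940312] -1.8454724649470273
[np.float64(0.948), np.float64(0.897)]
[0.54202504 0.20000801 0.20222879] -1.8482324473492722
[np.float64(0.942), np.float64(0.906)]
2.2
```

View pics/crop.png

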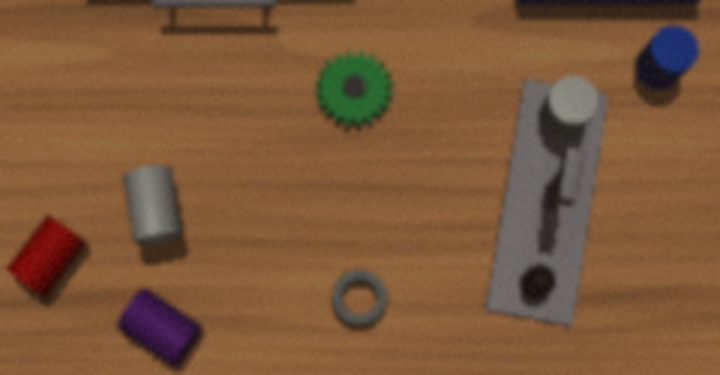

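The crop shows the silver cup at (152,205), lying in the cradle with its mouth towards the robot (down in the picture). The carrier has its empty black post at (537,283), and the cup already on it is at (573,100). The blue, red and purple ones are decoys. Fit result: cup at (0.542, 0.200) with yaw about 11°; carrier yaw about -11°.

{"name": "servo_tool", "arguments": {
  "dp": [
    [1.0,-0.94,0],
    [1.0,-0.94,0],
    [1.0,-0.94,0],
    [1.0,-0.94,0],
    [1.0,-0.94,0],
    [1.0,-0.94,0],
    [1.0,-0.94,0],
    [1.0,-0.94,0],
    [1.0,-0.94,0]
  ],
  "roll": [0,0,0,0,0,0,0,0,0],
  "claw": 1
}}

```text
time_s: 3.1
eef_pos: [0.3855, -0.1634, 0.3042]
ee_rot: [-0.001, 0.983, 0.183, 0.001]
wrist_force: [0.0, -0.4, -1.1]
finger_gap: 0.0856
gripper_force: 0.0
```

```bash
cat >> h.py <<'E'
def dp(target,yaw=None):
    "world TCP target, tool-x yaw in deg -> dp, roll in units"
    from scipy.spatial.transform import Rotation as R
    s=r.observe(); q=s["ee_rot"]; A=R.from_quat([q[1],q[2],q[3],q[0]]).as_matrix()
    now=np.degrees(np.arctan2(A[1,0],A[0,0]))
    print("t",round(s["time_s"],2),"pos",np.round(s["eef_pos"],4),"yaw",round(now,2),"z",np.round(A[:,2],3),"gap",round(s["finger_gap"],4),"gf",round(s["gripper_force"],1),"F",np.round(s["wrist_force"],1),"T",np.round(s["wrist_torque"],2))
    if target is not None: print("dp",np.round(A.T@(np.array(target)-s["eef_pos"])/.3,3),"roll",None if yaw is None else round((now-yaw)/180,4))
E
python3 -c "
from h import *
dp([.5655,.2046,.2],11.2); print(r.observe()['joint_positions'])"
```

```text
t 3.1 pos [ 0.3855 -0.1634  0.3042] yaw 21.07 z [ 0.001  0.002 -1.   ] gap 0.0856 gf 0.0 F [ 0.  -0.4 -1.1] T [-0.03  0.02  0.03]
dp [ 1.    -0.929  0.35 ] roll 0.0548
[-0.50336028  0.08466517  1.80316689  0.00216635  1.25364399  0.69907838]
```

{"name": "servo_tool", "arguments": {
  "dp": [
    [1.0,-0.93,0.35],
    [1.0,-0.93,0.35],
    [1.0,-0.93,0.35],
    [1.0,-0.93,0.35],
    [1.0,-0.93,0.35],
    [1.0,-0.93,0.35],
    [1.0,-0.93,0.35],
    [1.0,-0.93,0.35],
    [1.0,-0.93,0.35],
    [1.0,-0.93,0.35]
  ],
  "roll": [0.055,0.055,0.055,0.055,0.055,0.055,0.055,0.055,0.055,0.055]
}}

```text
time_s: 4.1
eef_pos: [0.5679, 0.2029, 0.1974]
ee_rot: [-0.0, 0.995, 0.097, 0.0]
wrist_force: [-0.1, -0.9, 0.4]
finger_gap: 0.0854
gripper_force: 0.0
```

```bash
python3 -c "
from h import *
dp([.5655,.2046,.0965],11.2)"
```

```text
t 4.1 pos [0.5679 0.2029 0.1974] yaw 11.08 z [ 0.001  0.001 -1.   ] gap 0.0854 gf 0.0 F [-0.1 -0.9  0.4] T [-0.04  0.06 -0.02]
dp [-0.007 -0.007  0.336] roll -0.0007
```

{"name": "servo_tool", "arguments": {
  "dp": [
    [-0.007,-0.007,0.1],
    [-0.007,-0.007,0.2],
    [-0.007,-0.007,0.28],
    [-0.007,-0.007,0.33],
    [-0.007,-0.007,0.335],
    [-0.007,-0.007,0.335]
  ],
  "roll": [0,0,0,0,0,0]
}}

```text
time_s: 4.7
eef_pos: [0.5635, 0.2005, 0.0984]
ee_rot: [0.0, 0.996, 0.094, -0.0]
wrist_force: [0.9, 0.3, -0.4]
finger_gap: 0.0855
gripper_force: 0.0
```

```bash
python3 -c "
from h import *
cv2.imwrite('pics/s2.png',cv2.resize(r.read_camera('scene')[180:300,310:470],None,fx=4,fy=4,interpolation=cv2.INTER_CUBIC))
dp([.5655,.2046,.0965],11.2)"
```

```text
t 4.75 pos [0.564  0.2008 0.0991] yaw 10.85 z [ 0.001 -0.    -1.   ] gap 0.0856 gf 0.0 F [-0.8  0.8  0. ] T [ 0.    0.02 -0.03]
dp [ 0.007 -0.011  0.009] roll -0.002
```

View pics/s2.png

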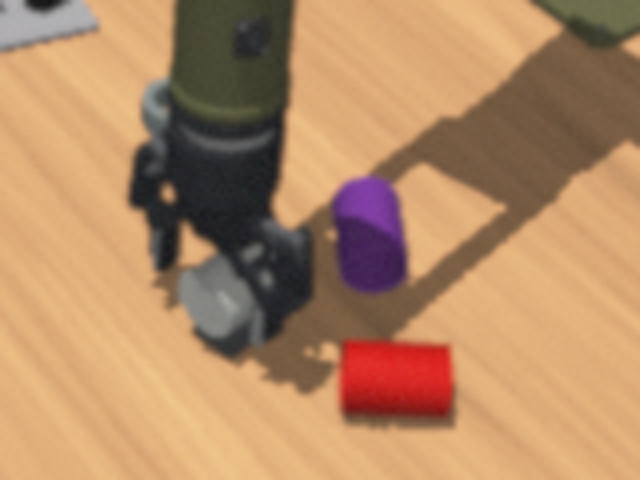

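The picture shows the fingers straddling the cup near its closed end, clear of the red and purple decoys. I'll centre the tool and close lightly first, to learn how grip force depends on commanded opening. The cup has to swing mouth-down about the pads.

{"name": "servo_tool", "arguments": {
  "dp": [
    [0.007,-0.011,0.009],
    [0.007,-0.011,0.009],
    [0.007,-0.011,0.009],
    [0.007,-0.011,0.009],
    [0.007,-0.011,0.009],
    [0.007,-0.011,0.009],
    [0.007,-0.011,0.009],
    [0.007,-0.011,0.009]
  ],
  "roll": [0,0,0,0,0,0,0,0],
  "claw": 0.16
}}

```text
time_s: 5.55
eef_pos: [0.5659, 0.2046, 0.0968]
ee_rot: [0.0, 0.995, 0.095, 0.001]
wrist_force: [1.7, -5.3, 6.1]
finger_gap: 0.0498
gripper_force: 23.1
```

```bash
python3 -c "
from h import *
dp([.5655,.2046,.0965],11.2)"
```

```text
t 5.55 pos [0.5659 0.2046 0.0968] yaw 10.91 z [ 0.003 -0.001 -1.   ] gap 0.0498 gf 23.1 F [ 1.7 -5.3  6.1] T [-0.73 -0.19  0.09]
dp [-0.001 -0.     0.001] roll -0.0016
```

Partial closing gives a partial force (23 N). Lift with this and see whether the cup swings.

{"name": "servo_tool", "arguments": {
  "dp": [
    [0,0,-0.03],
    [0,0,-0.06],
    [0,0,-0.1],
    [0,0,-0.14],
    [0,0,-0.18],
    [0,0,-0.21],
    [0,0,-0.23],
    [0,0,-0.24],
    [0,0,-0.24],
    [0,0,-0.24]
  ],
  "roll": [0,0,0,0,0,0,0,0,0,0]
}}

```text
time_s: 6.55
eef_pos: [0.5646, 0.205, 0.1673]
ee_rot: [0.0, 0.995, 0.095, -0.0]
wrist_force: [0.1, 0.4, -2.9]
finger_gap: 0.0498
gripper_force: 23.1
```

```bash
python3 -c "
from h import *
cv2.imwrite('pics/s3.png',cv2.resize(r.read_camera('scene')[180:300,310:470],None,fx=4,fy=4,interpolation=cv2.INTER_CUBIC))
dp(None)
for c in('scene','top'):
    r.read_camera(c)
    for t in('cup','cup_mouth'): print(c,t,[np.round(d['point'],3).tolist() for d in r.mark_of(c,t)])"
```

```text
t 6.6 pos [0.5646 0.205  0.1672] yaw 10.88 z [-0.001 -0.    -1.   ] gap 0.0498 gf 23.1 F [ 0.4  0.1 -1.1] T [ 0.03 -0.03 -0.03]
scene cup [[0.495, 0.309, 0.024], [0.422, 0.198, 0.025], [0.54, 0.201, 0.114]]
scene cup_mouth [[0.519, 0.291, 0.023], [0.438, 0.223, 0.028]]
top cup [[0.495, 0.31, 0.027], [0.541, 0.204, 0.117], [0.423, 0.195, 0.023]]
top cup_mouth [[0.524, 0.286, 0.023]]
```

View pics/s3.png

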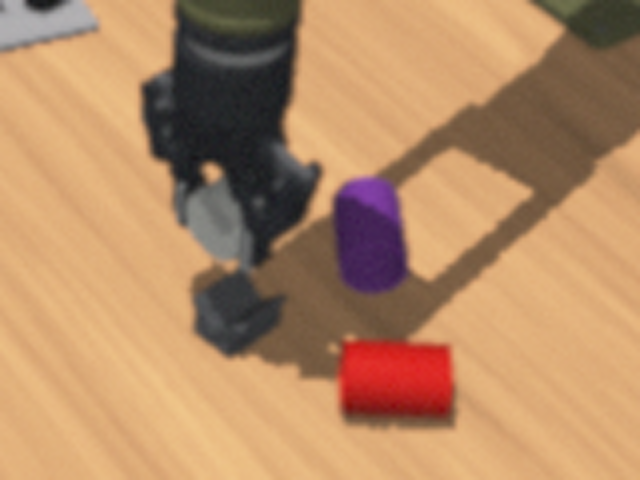

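The cup came up level and clear of the cradle; friction holds it from swinging. I'll carry it over a bare patch of bench, get low (so it can't really fall), and ease the grip until it swings down.

{"name": "servo_tool", "arguments": {
  "dp": [
    [0,0.04,0],
    [0,0.12,0],
    [0,0.2,0],
    [0,0.28,0],
    [0,0.35,0],
    [0,0.38,0.03],
    [0,0.38,0.08],
    [0,0.38,0.12],
    [0,0.38,0.15],
    [0,0.38,0.15]
  ],
  "roll": [0,0,0,0,0,0,0,0,0,0]
}}

```text
time_s: 7.9
eef_pos: [0.5851, 0.0934, 0.1208]
ee_rot: [-0.0, 0.995, 0.095, -0.002]
wrist_force: [-0.2, -0.6, -1.2]
finger_gap: 0.0501
gripper_force: 23.2
```

{"name": "servo_tool", "arguments": {
  "dp": [
    [0,0,0],
    [0,0,0],
    [0,0,0]
  ],
  "roll": [0,0,0],
  "claw": 0.166
}}

```text
time_s: 8.2
eef_pos: [0.5869, 0.0935, 0.1233]
ee_rot: [0.0, 0.995, 0.095, 0.001]
wrist_force: [0.8, 0.4, -1.3]
finger_gap: 0.0498
gripper_force: 23.2
```

```bash
python3 -c "
from h import *
dp(None)"
```

```text
t 8.2 pos [0.5869 0.0935 0.1233] yaw 10.91 z [ 0.001  0.    -1.   ] gap 0.0498 gf 23.2 F [ 0.8  0.4 -1.3] T [-0.04 -0.01 -0.01]
```

Force didn't change with the command. I'll go low (cup about 7 mm above the bench) to learn the force law safely.

{"name": "servo_tool", "arguments": {
  "dp": [
    [0,0,0.03],
    [0,0,0.07],
    [0,0,0.11],
    [0,0,0.13],
    [0,0,0.137],
    [0,0,0.137]
  ],
  "roll": [0,0,0,0,0,0],
  "claw": 0.17
}}

```text
time_s: 8.8
eef_pos: [0.5861, 0.0931, 0.0808]
ee_rot: [-0.0, 0.995, 0.095, -0.001]
wrist_force: [0.7, -0.8, -1.6]
finger_gap: 0.0497
gripper_force: 21.0
```

{"name": "servo_tool", "arguments": {
  "dp": [
    [0,0,0],
    [0,0,0]
  ],
  "roll": [0,0],
  "claw": 0.174
}}

```text
time_s: 9.0
eef_pos: [0.5868, 0.0932, 0.082]
ee_rot: [0.0, 0.995, 0.095, 0.001]
wrist_force: [0.2, -0.5, -2.3]
finger_gap: 0.0499
gripper_force: 16.8
```

{"name": "servo_tool", "arguments": {
  "dp": [
    [0,0,0],
    [0,0,0]
  ],
  "roll": [0,0],
  "claw": 0.178
}}

```text
time_s: 9.2
eef_pos: [0.5866, 0.0932, 0.082]
ee_rot: [0.0, 0.995, 0.095, 0.0]
wrist_force: [-0.0, 0.3, -2.1]
finger_gap: 0.0501
gripper_force: 12.9
```

{"name": "servo_tool", "arguments": {
  "dp": [
    [0,0,0],
    [0,0,0]
  ],
  "roll": [0,0],
  "claw": 0.184
}}

```text
time_s: 9.4
eef_pos: [0.5864, 0.0932, 0.0817]
ee_rot: [-0.0, 0.995, 0.095, 0.0]
wrist_force: [0.9, 0.2, -1.4]
finger_gap: 0.0508
gripper_force: 7.7
```

Force falls linearly: about 1 N per 0.001 of claw, reaching zero near 0.192. Go back up and ease off step by step.

{"name": "servo_tool", "arguments": {
  "dp": [
    [0,0,-0.02],
    [0,0,-0.05],
    [0,0,-0.08],
    [0,0,-0.11],
    [0,0,-0.13],
    [0,0,-0.145],
    [0,0,-0.15],
    [0,0,-0.15]
  ],
  "roll": [0,0,0,0,0,0,0,0]
}}

```text
time_s: 10.2
eef_pos: [0.5864, 0.0932, 0.1268]
ee_rot: [0.0, 0.995, 0.095, 0.0]
wrist_force: [0.3, 0.4, -1.4]
finger_gap: 0.0508
gripper_force: 7.7
```

{"name": "servo_tool", "arguments": {
  "dp": [
    [0,0,0],
    [0,0,0],
    [0,0,0]
  ],
  "roll": [0,0,0],
  "claw": 0.187
}}

```text
time_s: 10.5
eef_pos: [0.5862, 0.0932, 0.1262]
ee_rot: [-0.0, 0.995, 0.095, -0.0]
wrist_force: [0.3, 0.4, -1.3]
finger_gap: 0.0511
gripper_force: 5.4
```

```bash
cat > look.py <<'E'
from h import *
dp(None)
for c in('scene','top'):
    im=r.read_camera(c); s=r.observe()["eef_pos"]; u=proj(c,[[s[0],s[1],.07]])[0].astype(int)
    cv2.imwrite(f'pics/l_{c}.png',cv2.resize(im[max(0,u[1]-50):u[1]+50,max(0,u[0]-60):u[0]+60],None,fx=4,fy=4,interpolation=cv2.INTER_CUBIC))
    for t in('cup','cup_mouth'): print(c,t,[np.round(d['point'],3).tolist() for d in r.mark_of(c,t) if np.linalg.norm(np.array(d['point'][:2])-s[:2])<.1])
E
python3 look.py
```

```text
t 10.5 pos [0.5862 0.0932 0.1262] yaw 10.89 z [-0.001 -0.    -1.   ] gap 0.0511 gf 5.4 F [ 0.3  0.4 -1.3] T [-0.01  0.02 -0.04]
scene cup [[0.564, 0.089, 0.075]]
scene cup_mouth [[0.527, 0.086, 0.077]]
top cup [[0.563, 0.092, 0.074]]
top cup_mouth [[0.525, 0.084, 0.076]]
```

{"name": "servo_tool", "arguments": {
  "dp": [
    [0,0,0],
    [0,0,0],
    [0,0,0]
  ],
  "roll": [0,0,0],
  "claw": 0.189
}}

```text
time_s: 11.1
eef_pos: [0.5864, 0.0932, 0.1266]
ee_rot: [0.0, 0.995, 0.095, 0.0]
wrist_force: [-0.0, -0.1, -0.1]
finger_gap: 0.0506
gripper_force: 4.1
```

```bash
python3 look.py
```

```text
t 11.1 pos [0.5864 0.0932 0.1266] yaw 10.89 z [ 0. -0. -1.] gap 0.0506 gf 4.1 F [-0.  -0.1 -0.1] T [-0.01  0.01  0.01]
scene cup [[0.561, 0.087, 0.073]]
scene cup_mouth [[0.532, 0.082, 0.076]]
top cup [[0.563, 0.089, 0.078]]
top cup_mouth [[0.528, 0.084, 0.073]]
```

{"name": "servo_tool", "arguments": {
  "dp": [
    [0,0,0],
    [0,0,0],
    [0,0,0]
  ],
  "roll": [0,0,0],
  "claw": 0.1902
}}

```text
time_s: 11.7
eef_pos: [0.5864, 0.0932, 0.1266]
ee_rot: [-0.0, 0.995, 0.095, 0.0]
wrist_force: [0.1, 1.3, -1.3]
finger_gap: 0.0507
gripper_force: 3.4
```

```bash
python3 look.py
```

```text
t 11.7 pos [0.5864 0.0932 0.1266] yaw 10.89 z [ 0.  0. -1.] gap 0.0507 gf 3.4 F [ 0.1  1.3 -1.3] T [-0.05 -0.04 -0.03]
scene cup [[0.562, 0.09, 0.075]]
scene cup_mouth [[0.53, 0.084, 0.075]]
top cup [[0.562, 0.089, 0.078]]
top cup_mouth [[0.528, 0.086, 0.076]]
```

{"name": "servo_tool", "arguments": {
  "dp": [
    [0,0,0],
    [0,0,0],
    [0,0,0]
  ],
  "roll": [0,0,0],
  "claw": 0.1915
}}

```text
time_s: 12.3
eef_pos: [0.5864, 0.0932, 0.1266]
ee_rot: [0.0, 0.995, 0.095, -0.0]
wrist_force: [-0.6, 0.2, -1.7]
finger_gap: 0.0507
gripper_force: 2.7
```

```bash
python3 look.py
```

```text
t 12.3 pos [0.5864 0.0932 0.1266] yaw 10.89 z [-0. -0. -1.] gap 0.0507 gf 2.7 F [-0.6  0.2 -1.7] T [ 0.02 -0.04 -0.07]
scene cup [[0.566, 0.089, 0.06]]
scene cup_mouth [[0.539, 0.088, 0.04]]
top cup [[0.569, 0.09, 0.061]]
top cup_mouth []
```

It's swinging: the mouth is down to 0.04. Let it go on.

{"name": "servo_tool", "arguments": {
  "dp": [
    [0,0,0],
    [0,0,0],
    [0,0,0],
    [0,0,0]
  ],
  "roll": [0,0,0,0]
}}

```text
time_s: 13.0
eef_pos: [0.5864, 0.0932, 0.1266]
ee_rot: [-0.0, 0.995, 0.095, -0.0]
wrist_force: [-0.7, -0.7, -1.7]
finger_gap: 0.0508
gripper_force: 2.7
```

```bash
python3 look.py
```

```text
t 13.0 pos [0.5864 0.0932 0.1266] yaw 10.89 z [-0.  0. -1.] gap 0.0508 gf 2.7 F [-0.7 -0.7 -1.7] T [ 0.06 -0.01 -0.02]
scene cup []
scene cup_mouth [[0.544, 0.086, 0.039]]
top cup [[0.57, 0.09, 0.063]]
top cup_mouth [[0.539, 0.086, 0.041]]
```

It has stopped at about 40°. Ease off a bit further.

{"name": "servo_tool", "arguments": {
  "dp": [
    [0,0,0],
    [0,0,0],
    [0,0,0]
  ],
  "roll": [0,0,0],
  "claw": 0.1925
}}

```text
time_s: 13.6
eef_pos: [0.5864, 0.0932, 0.1266]
ee_rot: [0.0, 0.995, 0.095, -0.0]
wrist_force: [0.2, -1.1, -1.3]
finger_gap: 0.0508
gripper_force: 2.2
```

```bash
python3 look.py
```

```text
t 13.6 pos [0.5864 0.0932 0.1266] yaw 10.89 z [-0. -0. -1.] gap 0.0508 gf 2.2 F [ 0.2 -1.1 -1.3] T [ 0.02 -0.05  0.01]
scene cup [[0.568, 0.09, 0.059]]
scene cup_mouth [[0.54, 0.089, 0.041]]
top cup [[0.569, 0.088, 0.062]]
top cup_mouth [[0.537, 0.087, 0.038]]
```

View pics/l_scene.png

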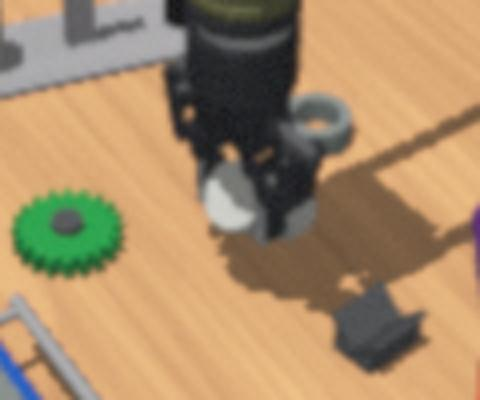

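The closed end is tipped up at (230,195); the tilt is about 40° and the cup is still firmly between the pads. Ease on.

{"name": "servo_tool", "arguments": {
  "dp": [
    [0,0,0],
    [0,0,0],
    [0,0,0]
  ],
  "roll": [0,0,0],
  "claw": 0.1933
}}

```text
time_s: 14.2
eef_pos: [0.5864, 0.0932, 0.1266]
ee_rot: [0.0, 0.995, 0.095, -0.0]
wrist_force: [0.1, 0.4, -1.4]
finger_gap: 0.0508
gripper_force: 1.8
```

```bash
python3 look.py
```

```text
t 14.2 pos [0.5864 0.0932 0.1266] yaw 10.89 z [-0. -0. -1.] gap 0.0508 gf 1.8 F [ 0.1  0.4 -1.4] T [-0.   -0.01  0.05]
scene cup [[0.549, 0.089, 0.032], [0.569, 0.092, 0.054]]
scene cup_mouth [[0.546, 0.092, 0.032]]
top cup [[0.572, 0.094, 0.058]]
top cup_mouth [[0.545, 0.087, 0.032]]
```

Tilt is now about 47°. Use inertia: a hard start towards the robot and a soft stop will swing the mouth further under.

{"name": "servo_tool", "arguments": {
  "dp": [
    [-0.1,0,0],
    [-0.16,0,0],
    [-0.2,0,0],
    [-0.225,0,0],
    [-0.24,0,0],
    [-0.245,0,0],
    [-0.245,0,0]
  ],
  "roll": [0,0,0,0,0,0,0]
}}

```text
time_s: 15.2
eef_pos: [0.5149, 0.0793, 0.1268]
ee_rot: [-0.0, 0.995, 0.095, 0.001]
wrist_force: [0.3, 0.3, -0.5]
finger_gap: 0.0512
gripper_force: 1.8
```

```bash
python3 look.py
```

```text
t 15.2 pos [0.5149 0.0793 0.1268] yaw 10.88 z [ 0.001  0.    -1.   ] gap 0.0512 gf 1.8 F [ 0.3  0.3 -0.5] T [ 0.03 -0.03  0.04]
scene cup [[0.502, 0.077, 0.053]]
scene cup_mouth [[0.489, 0.076, 0.025]]
top cup [[0.503, 0.079, 0.055]]
top cup_mouth [[0.483, 0.074, 0.022]]
```

Tilt about 60°. Now the reverse: a soft start outwards and a hard stop.

{"name": "servo_tool", "arguments": {
  "dp": [
    [0.01,0,0],
    [0.03,0,0],
    [0.07,0,0],
    [0.13,0,0],
    [0.21,0,0],
    [0.32,0,0],
    [0.32,0,0],
    [0.32,0,0],
    [0.32,0,0]
  ],
  "roll": [0,0,0,0,0,0,0,0,0]
}}

```text
time_s: 16.4
eef_pos: [0.6076, 0.0974, 0.1261]
ee_rot: [-0.0, 0.995, 0.095, -0.001]
wrist_force: [0.5, -0.2, -1.3]
finger_gap: 0.0512
gripper_force: 1.4
```

```bash
python3 look.py
```

```text
t 16.4 pos [0.6076 0.0974 0.1261] yaw 10.89 z [-0.002 -0.    -1.   ] gap 0.0512 gf 1.4 F [ 0.5 -0.2 -1.3] T [ 0.01  0.01 -0.01]
scene cup [[0.596, 0.095, 0.051]]
scene cup_mouth [[0.587, 0.098, 0.021]]
top cup [[0.599, 0.096, 0.054]]
top cup_mouth []
```

Tilt about 72°, past the 67° where pressing the rim on the bench rights the cup. Lower gently onto the bench.

{"name": "servo_tool", "arguments": {
  "dp": [
    [0,0,0.01],
    [0,0,0.025],
    [0,0,0.035],
    [0,0,0.045],
    [0,0,0.05],
    [0,0,0.055],
    [0,0,0.06],
    [0,0,0.06]
  ],
  "roll": [0,0,0,0,0,0,0,0],
  "claw": 0.1925
}}

```text
time_s: 17.5
eef_pos: [0.6086, 0.0975, 0.1086]
ee_rot: [0.0, 0.995, 0.095, 0.0]
wrist_force: [-0.3, 0.5, 1.6]
finger_gap: 0.0512
gripper_force: 1.7
```

```bash
python3 look.py
```

```text
t 17.5 pos [0.6086 0.0975 0.1086] yaw 10.89 z [ 0. -0. -1.] gap 0.0512 gf 1.7 F [-0.3  0.5  1.6] T [ 0.01 -0.04 -0.03]
scene cup [[0.595, 0.095, 0.037]]
scene cup_mouth [[0.589, 0.097, 0.007]]
top cup []
top cup_mouth []
```

{"name": "servo_tool", "arguments": {
  "dp": [
    [-0.005,0,0.005],
    [-0.015,0,0.01],
    [-0.025,0,0.014],
    [-0.035,0,0.017],
    [-0.04,0,0.02],
    [-0.04,0,0.02]
  ],
  "roll": [0,0,0,0,0,0]
}}

```text
time_s: 18.4
eef_pos: [0.5959, 0.095, 0.1022]
ee_rot: [0.0, 0.995, 0.095, -0.001]
wrist_force: [-1.5, -0.4, 0.8]
finger_gap: 0.051
gripper_force: 2.1
```

```bash
python3 look.py
```

```text
t 18.4 pos [0.5959 0.095  0.1022] yaw 10.88 z [-0.001 -0.    -1.   ] gap 0.051 gf 2.1 F [-1.5 -0.4  0.8] T [-0.06  0.15 -0.01]
scene cup [[0.587, 0.092, 0.034]]
scene cup_mouth [[0.587, 0.094, 0.002]]
top cup []
top cup_mouth []
```

View pics/l_scene.png

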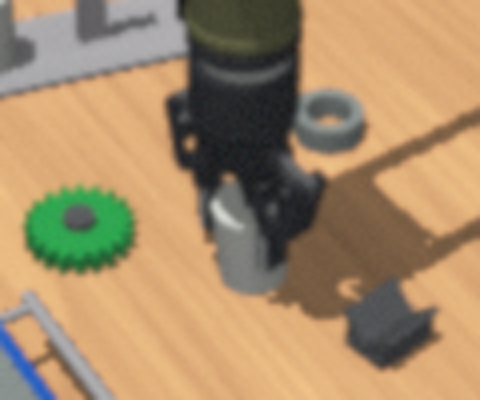

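The cup stands mouth down on the bench at (250,240), closed end up. Open slightly so it settles flat, then re-centre and re-grip.

{"name": "servo_tool", "arguments": {
  "dp": [
    [0,0,0],
    [0,0,0],
    [0,0,0]
  ],
  "roll": [0,0,0],
  "claw": 0.4
}}

```text
time_s: 19.0
eef_pos: [0.5971, 0.0952, 0.1027]
ee_rot: [-0.0, 0.995, 0.095, 0.0]
wrist_force: [-0.3, -0.3, 0.0]
finger_gap: 0.0597
gripper_force: 0.0
```

```bash
cat > look2.py <<'E'
from h import *
import sys
dp(None); s=r.observe()["eef_pos"]; r.read_camera('scene')
for t in('cup','cup_mouth'): print(t,[np.round(d['point'],4).tolist() for d in r.mark_of('scene',t) if np.linalg.norm(np.array(d['point'][:2])-s[:2])<.1])
d=near('scene','cup',[s[0]-.01,s[1],.035]); m=d["region"]
def up(x,y,z0=0):
    t=np.linspace(0,2*np.pi,40); o=np.c_[np.cos(t),np.sin(t)]*.025+[x,y]
    return np.vstack([np.c_[o,np.full(40,z0+z)] for z in(0,.07)])
f=lambda v:-iou('scene',up(*v),m)
x0=np.array([s[0]-.01,s[1]]); o=minimize(f,x0,method="Nelder-Mead",options=dict(initial_simplex=x0+np.array([[0,0],[.008,0],[0,.008]]))); print(o.x,o.fun)
E
python3 look2.py
```

```text
t 19.0 pos [0.5971 0.0952 0.1027] yaw 10.88 z [ 0.001  0.    -1.   ] gap 0.0597 gf 0.0 F [-0.3 -0.3  0. ] T [ 0.02  0.03 -0.  ]
cup [[0.5828, 0.0911, 0.032]]
cup_mouth [[0.5856, 0.0953, 0.0011]]
[0.58718611 0.09423417] -0.5483222319969838
```

The fit is poor because the fingers hide most of the cup. Withdraw upwards and aside for a clear measurement.

{"name": "servo_tool", "arguments": {
  "dp": [
    [0,0,-0.02],
    [0,0,-0.1],
    [0,0,-0.2],
    [0,0,-0.3],
    [0,0.08,-0.38],
    [0,0.2,-0.4],
    [0,0.33,-0.4],
    [0,0.43,-0.4],
    [0,0.5,-0.4]
  ],
  "roll": [0,0,0,0,0,0,0,0,0],
  "claw": 0.7
}}

```text
time_s: 20.1
eef_pos: [0.6254, -0.0543, 0.2234]
ee_rot: [0.0, 0.996, 0.094, 0.001]
wrist_force: [0.6, 0.1, 0.6]
finger_gap: 0.0729
gripper_force: 0.0
```

```bash
cat > look3.py <<'E'
from h import *
dp(None); M={}
for c in('scene','top'):
    im=r.read_camera(c); cv2.imwrite(f'pics/m_{c}.png',im)
    for t in('cup','cup_mouth'): print(c,t,[np.round(d['point'],4).tolist() for d in r.mark_of(c,t)])
    d=near(c,'cup',[.585,.093,.035]); M[c]=d["region"]
def up(x,y,z0=0):
    t=np.linspace(0,2*np.pi,40); o=np.c_[np.cos(t),np.sin(t)]*.025+[x,y]
    return np.vstack([np.c_[o,np.full(40,z0+z)] for z in(0,.07)])
f=lambda v:-sum(iou(c,up(*v),M[c]) for c in M)
x0=np.array([.585,.093]); o=minimize(f,x0,method="Nelder-Mead",options=dict(initial_simplex=x0+np.array([[0,0],[.008,0],[0,.008]]))); print(o.x,[iou(c,up(*o.x),M[c]) for c in M])
dp([*o.x,.103],10.9)
E
python3 look3.py
```

```text
t 20.1 pos [ 0.6254 -0.0543  0.2234] yaw 10.81 z [ 0.001 -0.001 -1.   ] gap 0.0729 gf 0.0 F [0.6 0.1 0.6] T [-0.01  0.    0.04]
scene cup [[0.4198, 0.196, 0.0234], [0.4939, 0.3099, 0.0246], [0.5846, 0.0941, 0.0309], [0.6425, -0.2262, 0.0091]]
scene cup_mouth [[0.5862, 0.0962, -0.0007], [0.4364, 0.2214, 0.0292]]
top cup [[0.4936, 0.3098, 0.0239], [0.4218, 0.1949, 0.0219], [0.584, 0.0937, 0.0333]]
top cup_mouth [[0.5226, 0.2829, 0.028], [0.4425, 0.2231, 0.0245], [0.5817, 0.0934, -0.0038]]
[0.58446099 0.09496256] [np.float64(0.8891218549580661), np.float64(0.8603135817552433)]
t 20.5 pos [ 0.6247 -0.0509  0.2227] yaw 10.96 z [-0.  0. -1.] gap 0.0729 gf 0.0 F [-0.5 -0.8 -0.2] T [0.05 0.02 0.02]
dp [-0.039 -0.503  0.399] roll 0.0003
```

Clear fit: the cup stands upright at (0.5843, 0.0945), and all the reports agree. Regrip.

{"name": "servo_tool", "arguments": {
  "dp": [
    [-0.04,-0.1,0],
    [-0.04,-0.25,0],
    [-0.04,-0.4,0],
    [-0.04,-0.48,0],
    [-0.04,-0.505,0.05],
    [-0.04,-0.505,0.16],
    [-0.04,-0.505,0.28],
    [-0.04,-0.505,0.36],
    [-0.04,-0.505,0.395],
    [-0.04,-0.505,0.395]
  ],
  "roll": [0,0,0,0,0,0,0,0,0,0],
  "claw": 1
}}

```text
time_s: 21.5
eef_pos: [0.5836, 0.095, 0.1027]
ee_rot: [-0.0, 0.995, 0.095, -0.002]
wrist_force: [-0.7, 0.2, -0.0]
finger_gap: 0.0855
gripper_force: 0.0
```

```bash
python3 -c "
from h import *
dp([.5843,.0945,.1035],10.9)"
```

```text
t 21.5 pos [0.5836 0.095  0.1027] yaw 10.95 z [-0.003 -0.    -1.   ] gap 0.0855 gf 0.0 F [-0.7  0.2 -0. ] T [ 0.    0.02 -0.05]
dp [ 0.002  0.002 -0.003] roll 0.0003
```

Close (about 23 N), then lift.

{"name": "servo_tool", "arguments": {
  "dp": [
    [0,0,0],
    [0,0,0],
    [0,0,0],
    [0,0,0],
    [0,0,0],
    [0,0,0],
    [0,0,0]
  ],
  "roll": [0,0,0,0,0,0,0],
  "claw": 0.15
}}

```text
time_s: 22.2
eef_pos: [0.5858, 0.0943, 0.106]
ee_rot: [-0.0, 0.996, 0.095, 0.002]
wrist_force: [-0.1, -1.1, 5.7]
finger_gap: 0.0497
gripper_force: 35.6
```

{"name": "servo_tool", "arguments": {
  "dp": [
    [0,0,-0.03],
    [0,0,-0.1],
    [0,0,-0.2],
    [0,0,-0.28],
    [0,0,-0.32],
    [0,0,-0.33],
    [0,0,-0.33]
  ],
  "roll": [0,0,0,0,0,0,0]
}}

```text
time_s: 22.9
eef_pos: [0.5843, 0.0943, 0.2031]
ee_rot: [-0.0, 0.995, 0.095, -0.0]
wrist_force: [-0.1, 0.3, -1.7]
finger_gap: 0.05
gripper_force: 35.6
```

```bash
cat > post.py <<'E'
from h import *
dp([.4642,-.1885,.2],-11)
C={c:[] for c in("pe","pf","h")}
for c in("scene","top"):
    r.read_camera(c)
    for t,p in(("post_empty",[.4645,-.189,.008]),("post_full",[.638,-.222,.008]),("handle",[.553,-.205,.125]),("cup",[.5843,.0945,.15]),("cup_mouth",[.5843,.0945,.1])):
        q=near(c,t,np.array(p),"mark_of"); print(c,t,q and np.round(q["point"],4))
# carrier fit with plate-corner model on plate mask via grey plate outline
for c in("scene","top"):
    m=np.load(f"car_{c}.npy"); print(c,m.sum())
m=np.load("car_top.npy")
def hull(v):
    x,y,a=v; R=np.array([[np.cos(a),-np.sin(a)],[np.sin(a),np.cos(a)]]); c=np.array([[sx*.125,sy*.045] for sx in(-1,1) for sy in(-1,1)])@R.T+[x,y]
    t=np.linspace(0,2*np.pi,40); f=R@[.09,0]+[x,y]; o=np.c_[np.cos(t),np.sin(t)]*.025+f
    return [np.vstack([np.c_[c,np.full(4,z)] for z in(0,.008)]), np.vstack([np.c_[o,np.full(40,z)] for z in(.008,.078)])]
def img(v,S=4):
    I=np.zeros((1600,2560),np.uint8)
    for P in hull(v): cv2.fillConvexPoly(I,cv2.convexHull(((proj("top",P)+.5)*S).astype(np.float32)).astype(np.int32),1)
    return I
M=cv2.resize(m.astype(np.uint8),None,fx=4,fy=4,interpolation=cv2.INTER_NEAREST)
f=lambda v:-((lambda I:(I&M).sum()/(I|M).sum())(img(v)))
x0=np.array([.552,-.205,-.19]); o=minimize(f,x0,method="Nelder-Mead",options=dict(maxiter=80,initial_simplex=x0+np.vstack([np.zeros(3),np.diag([.006,.006,.08])]))); x,y,a=o.x
print(o.x,o.fun,"post_empty",x-.09*np.cos(a),y-.09*np.sin(a))
E
python3 post.py
```

```text
t 22.9 pos [0.5843 0.0943 0.2031] yaw 10.89 z [-0.  0. -1.] gap 0.05 gf 35.6 F [-0.1  0.3 -1.7] T [ 0.01 -0.    0.04]
dp [-0.571  0.85   0.01 ] roll 0.1216
scene post_empty [ 0.4647 -0.1858  0.0094]
scene post_full [ 0.6387 -0.2237  0.0056]
scene handle [ 0.5544 -0.2021  0.1251]
scene cup [0.5797 0.0956 0.1298]
scene cup_mouth [0.5851 0.0947 0.0978]
top post_empty [ 0.4642 -0.1924  0.0067]
top post_full [ 0.6385 -0.219   0.0086]
top handle [ 0.5523 -0.2045  0.1239]
top cup [0.5838 0.0932 0.131 ]
top cup_mouth [0.5795 0.0986 0.0932]
scene 1402
top 2069
[ 0.55243934 -0.20326656 -0.19622918] -0.8515914911409607 post_empty 0.46416654724899403 -0.18571905235790526
```

{"name": "servo_tool", "arguments": {
  "dp": [
    [-0.03,0.05,0],
    [-0.1,0.15,0],
    [-0.19,0.28,0],
    [-0.28,0.42,0],
    [-0.37,0.56,0],
    [-0.46,0.69,0],
    [-0.53,0.79,0],
    [-0.565,0.84,0],
    [-0.57,0.849,0],
    [-0.57,0.849,0]
  ],
  "roll": [0.01,0.03,0.05,0.07,0.09,0.11,0.12,0.122,0.122,0.122]
}}

```text
time_s: 24.5
eef_pos: [0.4642, -0.1888, 0.2033]
ee_rot: [-0.0, 0.995, -0.098, 0.0]
wrist_force: [0.5, 0.3, -1.2]
finger_gap: 0.05
gripper_force: 35.7
```

```bash
python3 -c "
from h import *
dp([.4643,-.188,.166],-11)
for c in('scene','top'):
    im=r.read_camera(c)
    for t in('cup_mouth','cup','post_empty'):
        q=near(c,t,np.array([.464,-.188,.06]),'mark_of'); print(c,t,q and np.round(q['point'],4))
    if c=='scene': u=proj(c,[[.464,-.188,.1]])[0].astype(int); cv2.imwrite('pics/p1.png',cv2.resize(im[u[1]-60:u[1]+60,u[0]-80:u[0]+80],None,fx=4,fy=4,interpolation=cv2.INTER_CUBIC))
"
```

```text
t 24.5 pos [ 0.4642 -0.1888  0.2033] yaw -11.22 z [ 0.  0. -1.] gap 0.05 gf 35.7 F [ 0.5  0.3 -1.2] T [0.05 0.02 0.02]
dp [-0.    -0.003  0.124] roll -0.0012
scene cup_mouth [ 0.4649 -0.1871  0.0974]
scene cup [ 0.461  -0.1889  0.1287]
scene post_empty [ 0.4651 -0.1882  0.0114]
top cup_mouth [0.444  0.2204 0.0252]
top cup [0.4211 0.1952 0.024 ]
top post_empty [ 0.4614 -0.1893  0.0057]
```

View pics/p1.png

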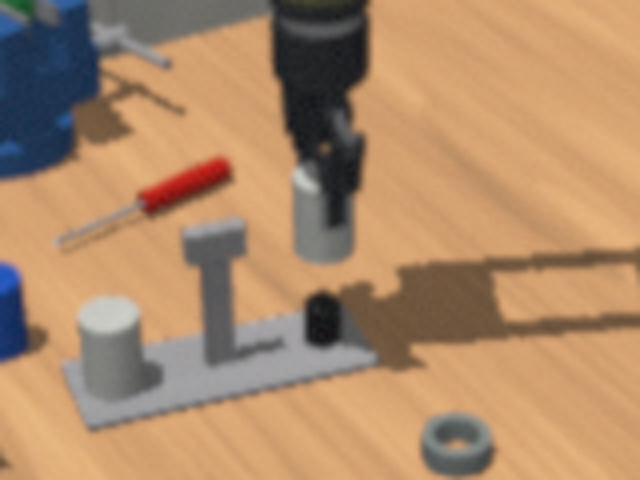

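The picture shows the upright cup at x≈324, centred over the black post at x≈323, and tall enough to clear it. Lower in stages, watching the force.

{"name": "servo_tool", "arguments": {
  "dp": [
    [0,-0.003,0.03],
    [0,-0.003,0.08],
    [0,-0.003,0.13],
    [0,-0.003,0.165],
    [0,-0.003,0.18],
    [0,-0.003,0.18]
  ],
  "roll": [0,0,0,0,0,0]
}}

```text
time_s: 25.5
eef_pos: [0.4646, -0.1869, 0.1483]
ee_rot: [-0.0, 0.995, -0.096, -0.001]
wrist_force: [1.0, 0.6, -0.5]
finger_gap: 0.0495
gripper_force: 35.7
```

{"name": "servo_tool", "arguments": {
  "dp": [
    [0,0,0.02],
    [0,0,0.05],
    [0,0,0.075],
    [0,0,0.095],
    [0,0,0.1],
    [0,0,0.1]
  ],
  "roll": [0,0,0,0,0,0]
}}

```text
time_s: 26.1
eef_pos: [0.4648, -0.1871, 0.1187]
ee_rot: [-0.0, 0.995, -0.096, -0.0]
wrist_force: [-0.6, -0.0, -0.8]
finger_gap: 0.05
gripper_force: 35.7
```

No contact so far and the cup is well onto the post. Creep down to the plate.

{"name": "servo_tool", "arguments": {
  "dp": [
    [0,0,0.005],
    [0,0,0.01],
    [0,0,0.013],
    [0,0,0.015]
  ],
  "roll": [0,0,0,0]
}}

```text
time_s: 26.5
eef_pos: [0.465, -0.1872, 0.1146]
ee_rot: [0.0, 0.995, -0.096, 0.0]
wrist_force: [0.3, -0.6, -0.7]
finger_gap: 0.05
gripper_force: 35.7
```

{"name": "servo_tool", "arguments": {
  "dp": [
    [0,0,0.002],
    [0,0,0.004],
    [0,0,0.004]
  ],
  "roll": [0,0,0]
}}

```text
time_s: 26.8
eef_pos: [0.4649, -0.1872, 0.114]
ee_rot: [0.0, 0.995, -0.096, 0.0]
wrist_force: [-1.9, 0.8, 4.7]
finger_gap: 0.0497
gripper_force: 36.1
```

The rim touches the plate (about +5 N at TCP 0.114, the expected height). Release.

{"name": "servo_tool", "arguments": {
  "dp": [
    [0,0,0],
    [0,0,0]
  ],
  "roll": [0,0],
  "claw": 0.19
}}

```text
time_s: 27.0
eef_pos: [0.465, -0.1872, 0.1137]
ee_rot: [0.0, 0.995, -0.096, 0.0]
wrist_force: [-1.5, -0.8, 4.2]
finger_gap: 0.0511
gripper_force: 4.0
```

{"name": "servo_tool", "arguments": {
  "dp": [
    [0,0,0],
    [0,0,0],
    [0,0,0],
    [0,0,0],
    [0,0,0]
  ],
  "roll": [0,0,0,0,0],
  "claw": 1
}}

```text
time_s: 27.5
eef_pos: [0.465, -0.1871, 0.1133]
ee_rot: [-0.0, 0.995, -0.096, -0.0]
wrist_force: [0.2, 0.8, -0.2]
finger_gap: 0.0855
gripper_force: 0.0
```

{"name": "servo_tool", "arguments": {
  "dp": [
    [0,0,-0.03],
    [0,0,-0.1],
    [0,0,-0.2],
    [0,0,-0.3],
    [0,0,-0.39],
    [0,0,-0.43],
    [0,0,-0.44],
    [0,0,-0.44]
  ],
  "roll": [0,0,0,0,0,0,0,0]
}}

```text
time_s: 28.3
eef_pos: [0.4647, -0.187, 0.2453]
ee_rot: [-0.0, 0.995, -0.096, -0.0]
wrist_force: [-0.3, -0.2, 0.3]
finger_gap: 0.0853
gripper_force: 0.0
```

```bash
python3 -c "
from h import *
H=[]
for c in('scene','top'):
    im=r.read_camera(c)
    for t,p in(('cup',[.464,-.188,.04]),('cup_mouth',[.464,-.188,.01]),('cup_done',[.639,-.222,.008]),('post_full',[.639,-.222,.008]),('handle',[.553,-.204,.125]),('carrier',[.5525,-.204,0])):
        q=near(c,t,np.array(p),'mark_of'); print(c,t,q and np.round(q['point'],4))
    if c=='scene': u=proj(c,[[.553,-.2,.06]])[0].astype(int); cv2.imwrite('pics/p2.png',cv2.resize(im[u[1]-60:u[1]+60,u[0]-80:u[0]+80],None,fx=4,fy=4,interpolation=cv2.INTER_CUBIC))
dp([.553,-.2040,.245],-11)
"
```

```text
scene cup [ 0.4622 -0.1855  0.0412]
scene cup_mouth [ 0.4646 -0.1845  0.0079]
scene cup_done [ 0.6446 -0.2304  0.0077]
scene post_full [ 0.64   -0.2278  0.0068]
scene handle [ 0.5504 -0.2052  0.1226]
scene carrier [ 0.555  -0.2054 -0.0008]
top cup [ 0.4659 -0.1823  0.0427]
top cup_mouth [ 0.4627 -0.1845  0.0055]
top cup_done [ 0.6401 -0.2263  0.0066]
top post_full [ 0.6397 -0.2198  0.009 ]
top handle [ 0.5519 -0.2044  0.1208]
top carrier [ 0.5526 -0.2062 -0.0016]
t 29.0 pos [ 0.465  -0.1872  0.2454] yaw -11.07 z [ 0. -0. -1.] gap 0.0852 gf 0.0 F [ 0.7 -0.1  0.3] T [-0.01  0.    0.01]
dp [ 0.299 -0.001  0.001] roll -0.0004
```

View pics/p2.png

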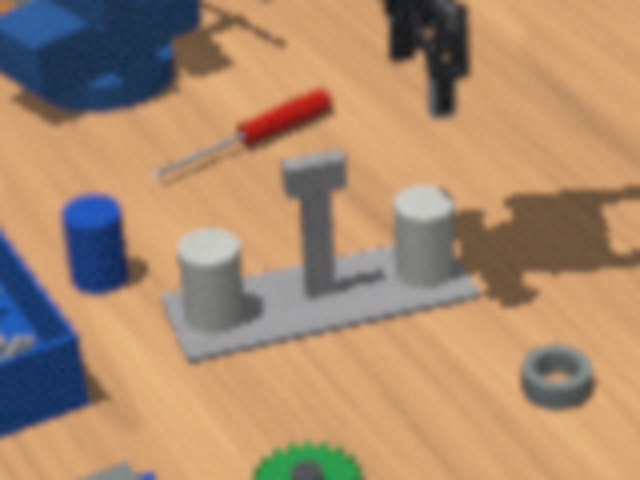

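Both cups are seated mouth down, at (425,235) and (210,280), and the plate is flat. The handle bar is at (315,172). Move over the handle, then down.

{"name": "servo_tool", "arguments": {
  "dp": [
    [0.03,0,0],
    [0.1,0,0],
    [0.18,0,0],
    [0.25,0,0],
    [0.285,0.002,0],
    [0.297,0.002,0],
    [0.297,0.002,0.06],
    [0.297,0.002,0.14],
    [0.297,0.002,0.2],
    [0.297,0.002,0.225]
  ],
  "roll": [0,0,0,0,0.001,0.001,0.001,0.001,0.001,0.001]
}}

```text
time_s: 30.0
eef_pos: [0.5505, -0.2042, 0.1761]
ee_rot: [-0.001, 0.995, -0.098, -0.002]
wrist_force: [-0.5, -0.2, -0.3]
finger_gap: 0.0852
gripper_force: 0.0
```

```bash
python3 -c "
from h import *
dp([.5525,-.2045,.178],-11.2)"
```

```text
t 30.0 pos [ 0.5505 -0.2042  0.1761] yaw -11.26 z [-0.004  0.002 -1.   ] gap 0.0852 gf 0.0 F [-0.5 -0.2 -0.3] T [-0.05 -0.01 -0.01]
dp [ 0.007 -0.    -0.006] roll -0.0003
```

{"name": "servo_tool", "arguments": {
  "dp": [
    [0,0,0],
    [0,0,0],
    [0,0,0],
    [0,0,0],
    [0,0,0],
    [0,0,0],
    [0,0,0]
  ],
  "roll": [0,0,0,0,0,0,0],
  "claw": -0.5
}}

```text
time_s: 30.7
eef_pos: [0.5524, -0.2049, 0.1781]
ee_rot: [0.0, 0.995, -0.098, 0.0]
wrist_force: [-0.9, 0.1, -0.1]
finger_gap: 0.0214
gripper_force: 0.0
```

{"name": "servo_tool", "arguments": {
  "dp": [
    [0,0,0],
    [0,0,0],
    [0,0,0],
    [0,0,0],
    [0,0,0]
  ],
  "roll": [0,0,0,0,0],
  "claw": -1
}}

```text
time_s: 31.2
eef_pos: [0.5523, -0.2052, 0.178]
ee_rot: [0.0, 0.995, -0.098, 0.0]
wrist_force: [-1.4, -3.8, 1.9]
finger_gap: 0.0151
gripper_force: 60.0
```

```bash
python3 -c "
from h import *
dp(None)"
```

```text
t 31.2 pos [ 0.5523 -0.2052  0.178 ] yaw -11.25 z [ 0.    -0.001 -1.   ] gap 0.0151 gf 60.0 F [-1.4 -3.8  1.9] T [-0.42  0.17  0.09]
```

Gripped on the 16 mm bar with 60 N. Lift slowly.

{"name": "servo_tool", "arguments": {
  "dp": [
    [0,0,-0.005],
    [0,0,-0.015],
    [0,0,-0.03],
    [0,0,-0.045],
    [0,0,-0.06],
    [0,0,-0.075],
    [0,0,-0.09],
    [0,0,-0.1],
    [0,0,-0.1],
    [0,0,-0.1]
  ],
  "roll": [0,0,0,0,0,0,0,0,0,0]
}}

```text
time_s: 32.2
eef_pos: [0.5523, -0.2049, 0.208]
ee_rot: [0.0, 0.995, -0.098, 0.0]
wrist_force: [-0.1, 0.5, -7.1]
finger_gap: 0.0153
gripper_force: 58.8
```

```bash
cat > lev.py <<'E'
from h import *
dp(None); z0=r.observe()["eef_pos"][2]-.178
for c in('scene','top'):
    r.read_camera(c)
    for t,p in(('cup',[.464,-.188,.043]),('cup_mouth',[.464,-.188,.01]),('cup_done',[.639,-.222,.008]),('post_full',[.639,-.222,.008]),('carrier',[.5525,-.204,0])):
        q=near(c,t,np.array(p)+[0,0,z0],'mark_of'); print(c,t,q and np.round(np.array(q['point'])-[0,0,z0],4))
E
python3 lev.py
```

```text
t 32.2 pos [ 0.5523 -0.2049  0.208 ] yaw -11.25 z [ 0. -0. -1.] gap 0.0153 gf 58.8 F [-0.1  0.5 -7.1] T [-0.01 -0.02 -0.  ]
scene cup [ 0.463  -0.1872  0.0423]
scene cup_mouth [ 0.4656 -0.182   0.0059]
scene cup_done [ 0.6439 -0.2248  0.0069]
scene post_full [ 0.6386 -0.2247  0.0051]
scene carrier [ 0.5546 -0.2048 -0.0013]
top cup [ 0.422   0.196  -0.0047]
top cup_mouth [ 0.4415  0.2183 -0.0076]
top cup_done [ 0.6374 -0.2238  0.0104]
top post_full [ 0.6371 -0.2193  0.0085]
top carrier [ 0.5536 -0.206  -0.0017]
```

Level and balanced, with the full weight (about 7 N) on the gripper. Lift the remaining 90 mm.

{"name": "servo_tool", "arguments": {
  "dp": [
    [0,0,-0.01],
    [0,0,-0.04],
    [0,0,-0.08],
    [0,0,-0.125],
    [0,0,-0.17],
    [0,0,-0.215],
    [0,0,-0.255],
    [0,0,-0.285],
    [0,0,-0.3],
    [0,0,-0.305]
  ],
  "roll": [0,0,0,0,0,0,0,0,0,0]
}}

```text
time_s: 33.8
eef_pos: [0.5525, -0.2049, 0.3001]
ee_rot: [0.0, 0.995, -0.098, 0.0]
wrist_force: [0.4, -0.5, -6.4]
finger_gap: 0.0151
gripper_force: 58.8
```

{"name": "servo_tool", "arguments": {
  "dp": [
    [0,0,0],
    [0,0,0],
    [0,0,0],
    [0,0,0],
    [0,0,0]
  ],
  "roll": [0,0,0,0,0]
}}

```text
time_s: 34.3
eef_pos: [0.5523, -0.2048, 0.2991]
ee_rot: [-0.0, 0.995, -0.098, -0.0]
wrist_force: [0.7, 0.6, -5.9]
finger_gap: 0.0154
gripper_force: 58.8
```

```bash
python3 lev.py; python3 -c "
from h import *
c='scene';im=r.read_camera(c);u=proj(c,[[.553,-.2,.17]])[0].astype(int); cv2.imwrite('pics/p3.png',cv2.resize(im[max(0,u[1]-70):u[1]+70,u[0]-80:u[0]+80],None,fx=4,fy=4,interpolation=cv2.INTER_CUBIC))"
```

```text
t 34.3 pos [ 0.5523 -0.2048  0.2991] yaw -11.25 z [-0.001  0.    -1.   ] gap 0.0154 gf 58.8 F [ 0.7  0.6 -5.9] T [-0.04  0.   -0.  ]
scene cup [ 0.4637 -0.1868  0.0402]
scene cup_mouth [ 0.4635 -0.1836  0.0075]
scene cup_done [ 0.6443 -0.2264  0.0066]
scene post_full [ 0.639  -0.2237  0.0075]
scene carrier [ 0.5535 -0.2065 -0.0034]
top cup [ 0.4215  0.1959 -0.096 ]
top cup_mouth [ 0.4434  0.2185 -0.0976]
top cup_done [ 0.6371 -0.2222  0.0065]
top post_full None
top carrier [ 0.5535 -0.2055  0.0016]
```

View pics/p3.png

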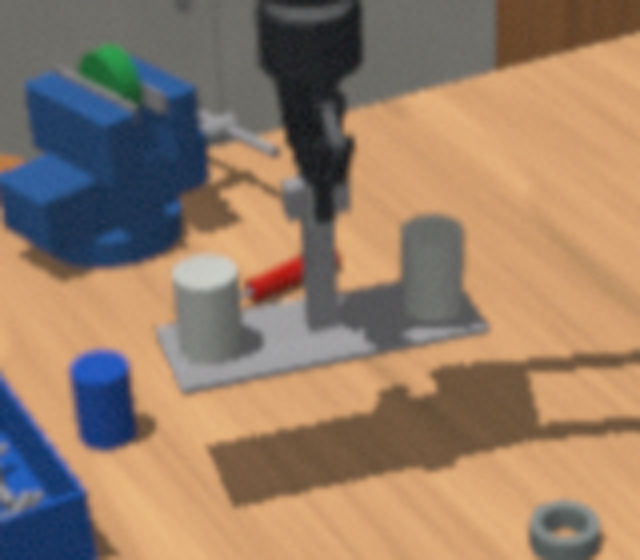

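The carrier hangs level about 12 cm up, with both cups seated at (432,270) and (207,310), and it is steady. Hand in.

```bash
python3 -c "
from plant import r
print(r.finish_job())"
```

```text
the job is handed in; nothing more can be done
None
```

The cup is mouth down on the empty post, and I handed the job in at about 34 s with the carrier gripped by its handle, level and steady about 12 cm above the bench with both cups on it; no verdict came back.

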